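# Drive the register pin through the heel jig

### The arm

A 6-joint arm with a two-finger parallel gripper is mounted at the origin on the work surface. World frame = base frame: x ahead of the robot, y to its left, z up, the work surface at z = 0. Lengths are in m, angles in degrees, forces in N, time in s.
With the tool pointing down it reaches from about 0.375 to 0.9 m from the base axis. Payload 3.1 kg.
Tool frame: the origin (TCP) lies at the very end of the fingers, on their centre line; the grasp point (between the pads) lies 19 mm behind it; z points along the fingers, y is the line along which they close (so a half turn about z gives the same grasp; the last joint's range is limited). The gripper opens to 87 mm and grips with 3 to 60 N. Pads are 19 mm wide; open, the fingers measure 117 mm over their backs; the gripper's body (75 mm by 190 mm) begins 51 mm behind the grasp point.
Start: joints at [-85.686, 30.224, 82.088, -0, 67.689, -10.227], TCP at [0.157, -0.605, 0.223] pointing down, gripper open.
Joint ranges: [-176.69, 176.69], [-43.24, 126.21], [12.49, 139.97], [-82, 262], [0, 151.66], [-163.58, 163.58]. Speed limits (degrees/s): [159.86, 159.86, 180, 180, 180, 180].

### API

Orientations are given as a 3x3 rotation matrix whose columns are the frame's x, y, z axes.
In Python, from rig import * gives the robot as it stands.
- The arm moves only by the tool jog_arm, never from a script. Its arguments are lists of equal length, an entry for each row: "delta_pos": the shift along the world's x, y, z in cm, a list of three; "turn": the turn about the world's z in degrees; "grip": the closure, from 0 (fully open) to 1 (shut). In form: {"delta_pos": [[x, y, z], ...], "turn": [turn, ...], "grip": [grip, ...]}. A call has 1 to 12 rows; each row is the pose to reach, as a shift and turn from the pose commanded when the call began; what a row does not reach only later rows make up. A row lasts 1/8 s, in which the tool goes at most 62.5 mm and 10.7 degrees, less where a joint would pass 70% of its speed; a pose out of reach is approached as far as the arm can. A call with a gripper value outside its range is refused whole. The fingers move at their own pace and stop on an object; the grip force is fixed at half the most. Time passes only in rows, so rows that repeat a pose let the fingers close. It gives the time, the measured TCP pose, the force, the opening and the grip force at its end, in the units of the state.
- read_state(): the state, without advancing time (a new reading comes with each control period).
- capture(name): name is "scene" or "top" or "wrist"; returns a dict with "color" (480x640x3 uint8, blue, green, red), "fovy" (degrees; the focal length in pixels is half the picture's height over the tangent of half this angle, whatever the lens; pixels are square), "cx", "cy" (the principal point, pixels), "camera_from_world" (4x4, takes a point from world to camera coordinates). Camera axes: x right, y up, looking along -z (the intrinsics and any distortion apply to the point x, -y, -z); pixel columns grow to the right and rows downward; lengths in m; the calibration is good to about 2 mm. A picture is of the moment at which its call begins. There is no depth.
- hand_in(): hands the job in; it is judged then, once.
The state is a dict: "time_s": time; "joint_positions": joint angles; "qvel": joint speeds; "tau": joint torques, N m; "position": TCP position; "tcp_rot": TCP orientation; "force": force on the tool from outside, world axes, zero at the start; "moment": the same for the moment, N m; "opening": opening from 0.0 (shut) to 1.0 (fully open); "grasp_force": force on a finger pad.
Only numpy, scipy, OpenCV 4.12 (cv2) and the standard library are available. Lean on these libraries where they do the work, as an engineer would, in place of code of your own. Each camera call takes 0.05 s, during which the arm holds its last target. There are 200 camera calls.

### The job

Take the tapered steel register pin with the red grip out of the tool holder and work it down through the holes of the two floating plates of the heel jig into the fixed bush hidden beneath, so that its taper pulls the plates into line, until its collar sits flush on the blue top plate; then let go of it and leave it there. The bush is some 8 mm off the jig's centre, so feel your way in and do not force it: never load the jig with more than about 40 N. Leave the other tools and everything else on the bench where they are.

Things in the scene. Friction and masses are not known exactly. Their poses are not given: they have to be found in the camera images.
- pin: Tapered steel pin, 107 mm, 0.14 to 0.24 kg, upright, point down in one of the holder's holes (which one varies), point 5 mm above the bench. Origin: centre of its point, z towards the grip. Taper from 7 mm diameter at z 0 to 18 mm at z 30 mm, straight 18 mm shank to z 63, steel collar 32 mm in diameter at z 63 to 67, round red grip 22 mm in diameter at z 67 to 107. May lean 1 or 2 degrees.
- pin_collar (a point): Centre of the underside of the pin's collar, 63 mm from the point along the pin.
- holder: Fixed wooden tool block, 75 (x) by 225 (y) by 68 mm high, origin at the centre of its underside. Three through holes 19 mm in diameter along its y axis, at y -70, 0 and +70 mm, hold the pin, the awl and the punch in any order, each with its collar resting on the block's top.
- jig: Fixed green heel jig, foot 170 (x) by 150 (y) mm, origin at the centre of its underside on the bench, z up. From below: dark steel bush block (z 32 to 50 mm), brass lower plate (z 51 to 59), blue upper plate (z 60 to 68); free below the bush. When the pin is home its collar lies on the upper plate: collar underside 68 mm, point 5 mm above the bench.
- upper_hole (a point): Centre of the 20 mm hole in the blue upper plate (98 by 88 by 8 mm), at its top face. Starts 2.5 to 5 mm to the jig's +x and up to 3 mm either way in y from the jig's centre. The plate stays level and does not turn; it floats in the jig's x and y (14 mm either way from the centre), drags with about 3 N in each direction and stays where it is left.
- lower_hole (a point): Centre of the 20 mm hole in the brass lower plate (120 by 112 by 8 mm), at its top face. Starts 2.5 to 5 mm to the jig's +y and up to 3 mm either way in x from the jig's centre. It floats and drags just as the upper plate does, on its own.
- awl: Bystander standing in the holder: awl with a brass collar and dark wooden handle, top about 110 mm above the bench.
- punch: Bystander standing in the holder: punch with a dark collar and black grip 20 mm in diameter, top about 108 mm above the bench.
- glue: Bystander: upright green bottle with a red cap, 52 mm in diameter, 130 mm high.
- hammer: Bystander: hammer lying on the bench.
- tin: Bystander: low tin, 70 mm in diameter, 60 mm high.
- heel_block: Bystander: dark heel block, about 70 by 62 by 30 mm.
- bush_nominal (a point): Point on the jig's centre line at the bush block's top face, 50 mm above the bench. The bush is fixed, but the centre of its hole (19 mm diameter) lies 7 to 9 mm from this point, in any direction: not measured, mostly covered by the plates, to be felt. The wedge multiplies the push: 18 N at the wrist can mean 40 N on the jig; some 10 N is enough if the hand gives way sideways.
There are look-alikes about, which are no part of the job. Leave any purple or turquoise look-alike of the pin alone.

How it is judged (in metres and radians):
On the way, in this order (a step that is already met when the one before it is completed fails the run):
1. the pin is lifted out of the holder (height (world z) of pin above 0.078 m), for 0.1 s.
2. the pin's point is down through both plates (z of pin in the frame of jig below 0.048 m and horizontal distance between pin and upper_hole below 0.01 m and horizontal distance between pin and lower_hole below 0.01 m), for 0.1 s.
At the end, for the whole second after the job is handed in: The pin is home in the jig: its collar's underside within 1.8 mm of the upper plate's top face, the holes of both plates within 2.5 mm of the pin's axis, the pin upright within 4 degrees, at rest and released (z of pin_collar in the frame of jig below 0.0698 m and horizontal distance between pin_collar and upper_hole below 0.0025 m and horizontal distance between pin_collar and lower_hole below 0.0025 m and angle between pin's own z axis and vertical below 0.07 rad and linear speed of pin below 0.02 m/s and contact force between pin and the fingers below 0.1 N); the robot touches nothing.
It fails at once if the pin loads the jig, its plates or its bush with more than 40 N (contact force between pin and jig above 40 N).
It fails at once if the fingers load the jig or its plates with more than 40 N (contact force between the fingers and jig above 40 N).
It fails at once if the awl, the punch, the glue bottle, the hammer, the tin or the heel block is moved more than 20 mm (distance of any of awl, punch, glue, hammer, tin, heel_block from where it was at the start of the episode above 0.02 m).
It also fails if it takes over 72 s, if anything falls off the work surface, if the arm or the gripper's body presses on something with over 40 N, if the wrist force passes 120 N, or if a joint passes its speed limit or range.

## Working session

There is one attempt and no reset: what is moved stays moved. The work goes in short steps, Python scripts to look and compute and a tool call to move; the robot and the scene stay as the last step left them, time stands still between calls to the robot, and variables do not carry over. Pictures are saved under pics/ and viewed, at most 10 in all, crops included, and the job is handed in when it is done.

Besides the shell and the picture viewer there is one more tool, called after ">>>" by a JSON object that holds its "op" and its "data". jog_arm: Moves the arm, as the interface text tells. Its arguments: {"type":"object","properties":{"delta_pos":{"type":"array"},"turn":{"type":"array"},"grip":{"type":"array"}},"required":["delta_pos","turn","grip"]}

```bash
mkdir -p pics; ls; cat > h.py <<'E'
from rig import *
import numpy as np, cv2
def f(c): return 240/np.tan(np.radians(c['fovy']/2))
def ray(c,u,v):
    T=np.array(c['camera_from_world']);R=T[:3,:3];o=-R.T@T[:3,3]
    d=R.T@np.array([(u-c['cx'])/f(c),-(v-c['cy'])/f(c),-1]);return o,d
def at(c,u,v,z):
    o,d=ray(c,u,v);return o+d*(z-o[2])/d[2]
def px(c,p):
    T=np.array(c['camera_from_world']);q=T[:3,:3]@np.array(p)+T[:3,3]
    return c['cx']+f(c)*q[0]/-q[2], c['cy']+f(c)*q[1]/q[2]
E
python3 - <<'E'
from h import *
import pickle
s=capture("scene");t=capture("top")
pickle.dump((s,t),open('st.pkl','wb'))
for n,c in(('s',s),('t',t)):
    cv2.imwrite(f'pics/{n}0.png',c['color']);print({k:v for k,v in c.items() if k!='color'})
E
```

```text
pics
{'fovy': 53.94445480053978, 'cx': 322.19515465405703, 'cy': 238.87308532873064, 'camera_from_world': array([[ 0.29925118,  0.95407877,  0.01350676, -0.23757128],
       [-0.5211606 ,  0.15157419,  0.839891  ,  0.20187458],
       [ 0.79927489, -0.25837756,  0.54258702, -1.3832265 ],
       [ 0.        ,  0.        ,  0.        ,  1.        ]])}
{'fovy': 56.73695420073571, 'cx': 321.04745025543184, 'cy': 235.26036989715064, 'camera_from_world': array([[ 0.01339081, -0.9998983 , -0.00490627,  0.05068306],
       [ 0.9890428 ,  0.01252366,  0.14709687, -0.57850463],
       [-0.14702047, -0.00682225,  0.98910992, -0.93507676],
       [ 0.        ,  0.        ,  0.        ,  1.        ]])}
```

View pics/s0.png

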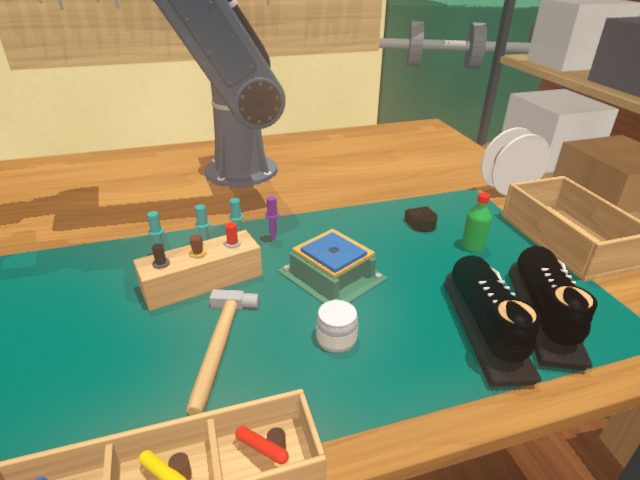

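View pics/t0.png

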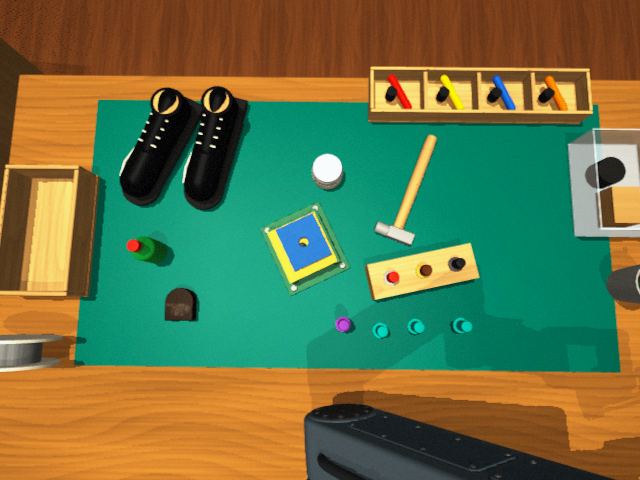

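The scene picture shows the holder with the red pin at (232,235), the awl at (196,245) and the punch at (159,256). The jig is at (333,252). In the top picture the red pin is at (392,278), the awl at (425,271), the punch at (457,264) and the jig hole at (304,242).

Things that could be taken for the pin, in top pixels:
- red screwdriver in the tray (400,92)
- purple pin (344,325)
- turquoise pins (381,330), (416,326) and (463,325)
- red bottle cap (134,246)

I choose the red-gripped pin in the holder, at (392,278), and check it in one crop.

```bash
python3 - <<'E'
from h import *
import pickle
s,t=pickle.load(open('st.pkl','rb'))
a=cv2.resize(s['color'][200:320,210:370],(800,600),interpolation=cv2.INTER_CUBIC)[:, :]
b=cv2.resize(t['color'][200:310,255:415],None,fx=5,fy=5,interpolation=cv2.INTER_CUBIC)
cv2.imwrite('pics/t1.png',b)   # top crop px = 255+u/5, 200+v/5
cs=s['color'][210:300,215:315]; 
p=at(t,392,276,.107);print('pin',p, at(t,304,242,.068))
o,d=ray(s,232,226)
print(px(s,p), at(s,232,226,.107))
# red blob centroids
for n,c,box in(('t',t,(260,295,380,405)),('s',s,(215,250,222,242))):
    im=c['color'][box[0]:box[1],box[2]:box[3]].astype(int)
    m=(im[...,2]>120)&(im[...,1]<70)&(im[...,0]<70);ys,xs=np.nonzero(m)
    print(n,xs.mean()+box[2],ys.mean()+box[0],xs.min()+box[2],xs.max()+box[2],ys.min()+box[0],ys.max()+box[0])
print(read_state())
E
```

```text
pin [ 0.48667387 -0.0870411   0.107     ] [0.55903091 0.09430788 0.068     ]
(np.float64(232.62862693925132), np.float64(226.0137939133988)) [ 0.48628548 -0.08819815  0.107     ]
t 392.5 276.8020833333333 387 398 272 282
s 229.84848484848484 233.45454545454544 226 235 228 243
{'time_s': 0.1, 'joint_positions': array([-8.56851428e+01,  3.02764069e+01,  8.21485052e+01,  5.30665762e-05,
        6.76891985e+01, -1.02251263e+01]), 'qvel': array([-0.04383001, -0.11622426, -0.10924341,  0.08434456,  0.03397583,
       -0.04435713]), 'tau': array([-3.11076028e-04, -4.40985882e+01, -1.77151287e+01,  6.34949212e-02,
        5.33703994e-02, -4.01682314e-05]), 'position': array([ 0.15691134, -0.60430579,  0.22164281]), 'tcp_rot': array([[ 9.67972793e-01,  2.51055072e-01, -1.48988421e-04],
       [ 2.51054866e-01, -9.67970821e-01,  1.98602267e-03],
       [ 3.54384620e-04, -1.95982018e-03, -9.99998017e-01]]), 'force': array([ 0.02060434, -0.25116338,  0.78798812]), 'moment': array([ 0.01945014,  0.03483226, -0.03005458]), 'grasp_force': 0.0, 'opening': 0.9991868827755198}
```

View pics/t1.png

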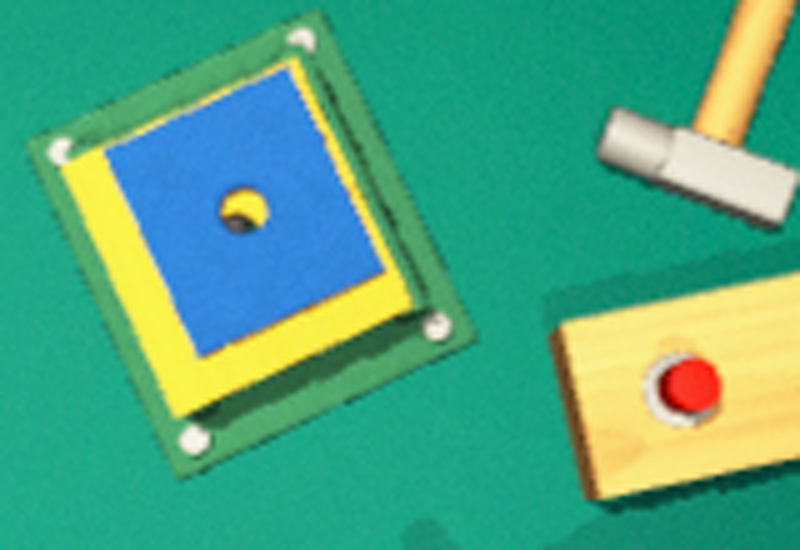

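The crop shows a red round grip at (692,384) on a bright steel collar at (683,388), standing in the holder, so this is the pin. The blue plate's hole is at (244,210), with brass and a dark patch visible in it, so its centre is at (304,242) in the full image.

```bash
python3 - <<'E'
from h import *
import pickle
s,t=pickle.load(open('st.pkl','rb'))
C=lambda u,v,z:at(t,255+u/5,200+v/5,z)
print('top',C(692,384,.112),'collar',C(683,388,.072))
print('uhole',C(244,210,.068))
print('foot',[C(*q,.01)[:2].round(4) for q in((318,12),(28,145),(180,478),(478,338))])
print('blue',[C(*q,.068)[:2].round(4) for q in((288,70),(107,152),(200,357),(385,270))])
print('brass',[C(*q,.059)[:2].round(4) for q in((292,57),(62,165),(178,418),(412,303))])
print('punch-pin',at(t,457,264,.108)-at(t,393.4,276.8,.112))
E
```

```text
top [ 0.48481223 -0.08907443  0.112     ] collar [ 0.48534704 -0.09153699  0.072     ]
uhole [0.55902546 0.09473572 0.068     ]
foot [array([0.659 , 0.0651]), array([0.5954, 0.1965]), array([0.4458, 0.1237]), array([ 0.51 , -0.009])]
blue [array([0.6202, 0.0769]), array([0.5834, 0.1541]), array([0.496 , 0.1122]), array([0.534 , 0.0342])]
brass [array([0.6278, 0.0755]), array([0.5789, 0.1744]), array([0.4705, 0.1216]), array([0.5209, 0.0223])]
punch-pin [ 0.02783118 -0.1298783  -0.004     ]
```

>>> {"op": "jog_arm", "data": {"delta_pos": [[3, 5, 0], [6, 9.5, 0], [9, 14, 0], [12, 19, 0], [15, 23.5, 0], [18, 28, 0], [21, 33, 0], [24, 37.5, 0], [27, 42, 0], [30, 47, 0], [32.8, 51.5, 0], [32.8, 51.5, 0]], "turn": [8, 16, 24, 32, 40, 48, 56, 64, 72, 80, 87.5, 87.5], "grip": [0, 0, 0, 0, 0, 0, 0, 0, 0, 0, 0, 0]}}

```text
time_s: 1.6
position: [0.4859, -0.0869, 0.2223]
tcp_rot: [[-0.214, 0.977, -0.0], [0.977, 0.214, 0.001], [0.001, 0.0, -1.0]]
force: [0.1, 0.0, 0.4]
opening: 0.996
grasp_force: 0.0
```

```bash
python3 - <<'E'
from h import *
import pickle
w=capture("wrist");pickle.dump(w,open('w.pkl','wb'));cv2.imwrite('pics/w0.png',w['color'])
print(px(w,[.485,-.09,.112]),px(w,[.485,-.09,.072]),w['fovy']); st=read_state();print(st['position'],st['joint_positions'].round(1))
E
```

```text
(np.float64(309.58144127900556), np.float64(237.63847967787677)) (np.float64(309.83758195723163), np.float64(225.08981562864946)) 61.18262228198257
[ 0.48508965 -0.08848047  0.22222264] [-23.3  20.2 100.6  -0.   59.3 -35.5]
```

View pics/w0.png

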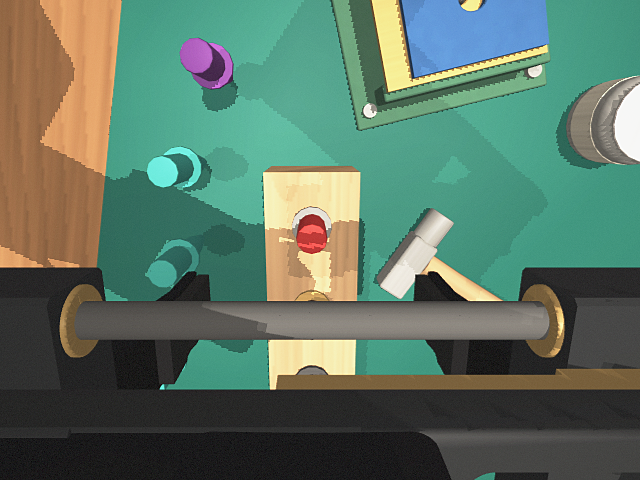

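The wrist picture shows the pin's red top at about (313,237) and its collar at (312,225), where I predicted (310,238) and (310,225). That puts it about 2 mm further in +x. I go down and grip.

>>> {"op": "jog_arm", "data": {"delta_pos": [[0.2, 0, -4], [0.2, 0, -8], [0.2, 0, -11], [0.2, 0, -13], [0.2, 0, -14.3], [0.2, 0, -14.5], [0.2, 0, -14.5], [0.2, 0, -14.5], [0.2, 0, -14.5], [0.2, 0, -14.5], [0.2, 0, -14.5], [0.2, 0, -14.5]], "turn": [0, 0, 0, 0, 0, 0, 0, 0, 0, 0, 0, 0], "grip": [0, 0, 0, 0, 0, 0, 0.5, 1, 1, 1, 1, 1]}}

```text
time_s: 3.15
position: [0.487, -0.0899, 0.0776]
tcp_rot: [[-0.209, 0.978, 0.0], [0.978, 0.209, -0.0], [-0.0, 0.0, -1.0]]
force: [0.6, 0.0, 0.7]
opening: 0.403
grasp_force: 0.0
```

>>> {"op": "jog_arm", "data": {"delta_pos": [[0, 0, 0], [0, 0, 0], [0, 0, 0], [0, 0, 0]], "turn": [0, 0, 0, 0], "grip": [1, 1, 1, 1]}}

```text
time_s: 3.65
position: [0.4869, -0.0899, 0.0775]
tcp_rot: [[-0.209, 0.978, -0.0], [0.978, 0.209, 0.0], [0.0, -0.0, -1.0]]
force: [1.6, -0.5, 0.8]
opening: 0.246
grasp_force: 30.0
```

>>> {"op": "jog_arm", "data": {"delta_pos": [[0, 0, 0.5], [0, 0, 1.5], [0, 0, 3], [0, 0, 5], [0, 0, 7.5], [0, 0, 9.5], [0, 0, 10.5], [0, 0, 10.5]], "turn": [0, 0, 0, 0, 0, 0, 0, 0], "grip": [1, 1, 1, 1, 1, 1, 1, 1]}}

```text
time_s: 4.65
position: [0.4873, -0.0901, 0.1835]
tcp_rot: [[-0.209, 0.978, 0.002], [0.978, 0.209, -0.001], [-0.001, 0.002, -1.0]]
force: [0.4, -0.3, -1.9]
opening: 0.244
grasp_force: 30.0
```

```bash
python3 - <<'E'
from h import *
import pickle
st=read_state();print(st['position'],st['force'],st['grasp_force'])
w=pickle.load(open('w.pkl','rb'));T=w['camera_from_world'];R=T[:3,:3];o=-R.T@T[:3,3]
p=np.array([.4851,-.0885,.2222]);print('cam rel tcp',o-p,'look',-R[2])
for z in(.112,.072):print(at(w,313,237-12*(z<.1),z))
# predicted vertical-below pixel
q=o.copy();q[2]=.068;print(px(w,q))
E
```

```text
[ 0.48734657 -0.09010347  0.18353489] [ 0.40876231 -0.27600316 -1.89211177] 30.000060671009123
cam rel tcp [-0.01360934  0.06644945  0.16174411] look [ 0.05296029 -0.24083119 -0.96912102]
[ 0.48720905 -0.089046    0.112     ]
[ 0.48741389 -0.08939294  0.072     ]
(np.float64(311.6918363440318), np.float64(134.24748819007888))
```

>>> {"op": "jog_arm", "data": {"delta_pos": [[2, 3, 0], [4, 6, 0], [6, 9, -0.5], [8, 11, -1.5], [8.6, 11.8, -2], [8.6, 11.8, -2], [8.6, 11.8, -2]], "turn": [0, 0, 0, 0, 0, 0, 0], "grip": [1, 1, 1, 1, 1, 1, 1]}}

```text
time_s: 5.52
position: [0.5721, 0.0273, 0.1624]
tcp_rot: [[-0.208, 0.978, -0.001], [0.978, 0.208, -0.0], [0.0, -0.001, -1.0]]
force: [-0.8, 0.1, -0.9]
opening: 0.247
grasp_force: 30.0
```

```bash
python3 - <<'E'
from h import *
import pickle
w=capture("wrist");t=capture("top");s=capture("scene");pickle.dump((w,t,s),open('w1.pkl','wb'))
u,v=px(w,[.559,.0947,.068]);print(u,v);u,v=int(u),int(v)
a=max(0,v-70);crop=w['color'][a:a+140,u-40:u+40]
g=w['color'][a:a+150,u-100:u+100]
cv2.imwrite('pics/w1.png',cv2.resize(g,(800,600),interpolation=cv2.INTER_CUBIC));print('org',u-100,a,'x4')
g=w['color'][v-22:v+22,u-22:u+22]; b=np.clip(g.astype(float)*3,0,255).astype(np.uint8)
cv2.imwrite('pics/w2.png',np.hstack([cv2.resize(x,(396,396),interpolation=cv2.INTER_CUBIC) for x in(g,b)]));print('org2',u-22,v-22,'x9')
st=read_state();print(st['position'],st['force'])
E
```

```text
314.31215103908227 130.4558174822111
org 214 60 x4
org2 292 108 x9
[0.57259891 0.02726188 0.16289185] [-1.02094072 -0.22174734 -1.37539874]
```

View pics/w1.png

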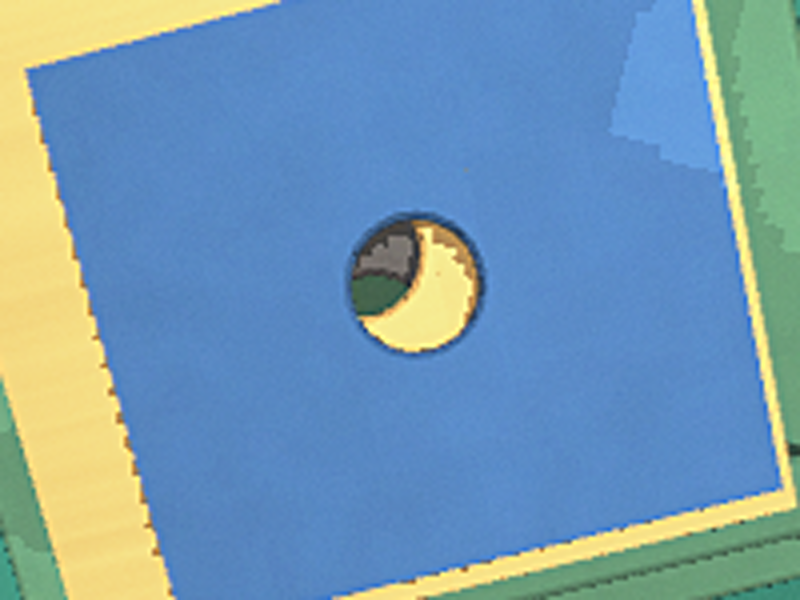

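View pics/w2.png

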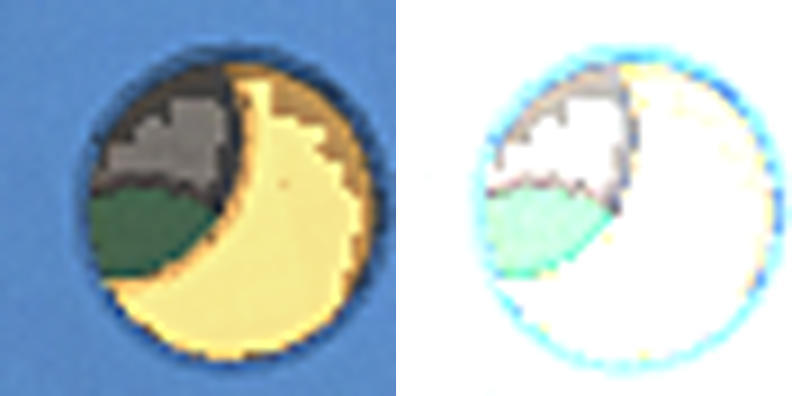

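The crop of the blue plate's hole shows three things:
- The hole's centre is at crop (230,208).
- The brass plate's edge arc fits a centre near (97,135).
- Below that are the grey bush top and a green opening. The upper edge of that bush hole passes through (88,190), (145,178) and (215,195), so its centre is near (141,310).

```bash
python3 - <<'E'
from h import *
import pickle
w,t,s=pickle.load(open('w1.pkl','rb'))
C=lambda u,v,z:at(w,292+u/9,108+v/9,z)
up=C(230,208,.068);lo=C(97,135,.059)
# fit bush centre given r=9.5mm
from scipy.optimize import least_squares
P=np.array([C(*q,.050)[:2] for q in((88,190),(115,182),(145,178),(180,184),(215,195))])
b=least_squares(lambda c:np.linalg.norm(P-c,axis=1)-.0095,C(141,310,.05)[:2]).x
L=np.array([C(*q,.059)[:2] for q in((240,130),(236,165),(220,210),(170,255),(120,280))])
l=least_squares(lambda c:np.linalg.norm(L-c,axis=1)-.010,lo[:2]).x
print('up',up,'lo',lo,l,'bush',C(141,310,.05),b)
a=np.radians(26);ex=np.array([np.cos(a),np.sin(a)]);ey=np.array([-ex[1],ex[0]])
blue_w=[at(w,214+u/4,60+v/4,.068)[:2] for u,v in((27,68),(783,488))];print(blue_w)
j=np.array([.5526,.0941])
for n,p in(('up',up[:2]),('lo',l),('b',b)):d=p-j;print(n,d@ex*1e3,d@ey*1e3,np.linalg.norm(d)*1e3)
# pin in image: tcp-based predictions vs scene/top
tcp=np.array([.5726,.0280])
for n,c in(('t',t),('s',s)):
  for z in(.0905,.1535,.1975):print(n,z,px(c,[*tcp,z]))
im=w['color'];v,u=200,310
cv2.imwrite('pics/x.png',np.hstack([cv2.resize(c['color'][int(q[1])-50:int(q[1])+50,int(q[0])-33:int(q[0])+33],(396,600)) for c,q in((t,px(t,[*tcp,.12])),(s,px(s,[*tcp,.12])))]))
E
```

```text
up [0.5610162  0.09473576 0.068     ] lo [0.55098232 0.09769531 0.059     ] [0.55091337 0.09786532] bush [0.55638557 0.08650075 0.05      ] [0.55683025 0.08644132]
[array([0.49844978, 0.11301588]), array([0.6242667 , 0.07661451])]
up 7.843127017720355 -3.118003163047198 8.440176842985418
lo 0.1346724665913779 4.123618789484617 4.12581732439142
b 0.4447799250123768 -8.737996851597048 8.749309581916387
t 0.0905 (np.float64(335.3424091388314), np.float64(234.55100768731617))
t 0.1535 (np.float64(336.21075400686976), np.float64(229.75282707025124))
t 0.1975 (np.float64(336.89510166781645), np.float64(225.9713529083712))
s 0.0905 (np.float64(301.7647734265579), np.float64(247.56522330046005))
s 0.1535 (np.float64(301.4150634414494), np.float64(218.54109841611165))
s 0.1975 (np.float64(301.1536470088456), np.float64(196.8448829524374))
```

View pics/x.png

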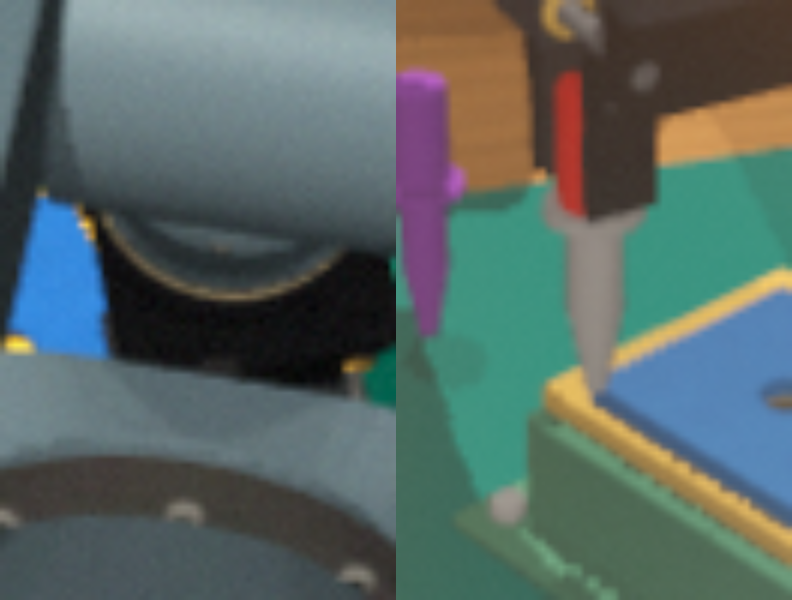

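The scene crop shows the pin's point at about (302,249), where I predicted (302,248), so the pin is straight in the hand. The wrist view agrees with the TCP. I take these positions:
- upper hole (0.561, 0.095)
- lower hole (0.551, 0.098)
- bush (0.5567, 0.0865)

I enter where the two plate holes overlap.

>>> {"op": "jog_arm", "data": {"delta_pos": [[-0.5, 2, 0], [-1, 4, 0], [-1.5, 6, 0], [-1.7, 6.75, 0], [-1.7, 6.75, 0], [-1.7, 6.75, -1], [-1.7, 6.75, -1.8], [-1.7, 6.75, -2.1], [-1.7, 6.75, -2.4], [-1.7, 6.75, -2.4]], "turn": [0, 0, 0, 0, 0, 0, 0, 0, 0, 0], "grip": [1, 1, 1, 1, 1, 1, 1, 1, 1, 1]}}

```text
time_s: 6.92
position: [0.5559, 0.0954, 0.1383]
tcp_rot: [[-0.208, 0.978, -0.0], [0.978, 0.208, -0.0], [0.0, -0.0, -1.0]]
force: [-0.2, 0.3, -1.3]
opening: 0.243
grasp_force: 30.0
```

>>> {"op": "jog_arm", "data": {"delta_pos": [[0, 0, -0.2], [0, 0, -0.4], [0, 0, -0.6], [0, 0, -0.8], [0, 0, -0.9], [0, 0, -0.9]], "turn": [0, 0, 0, 0, 0, 0], "grip": [1, 1, 1, 1, 1, 1]}}

```text
time_s: 7.68
position: [0.5562, 0.0955, 0.1296]
tcp_rot: [[-0.209, 0.978, 0.001], [0.978, 0.209, -0.0], [-0.0, 0.001, -1.0]]
force: [0.5, 0.3, -1.8]
opening: 0.245
grasp_force: 30.0
```

>>> {"op": "jog_arm", "data": {"delta_pos": [[0, 0, -0.2], [0, 0, -0.3], [0, -0.1, -0.3], [0, -0.2, -0.3], [0, -0.3, -0.3], [0, -0.4, -0.3], [0, -0.5, -0.3], [0, -0.5, -0.3]], "turn": [0, 0, 0, 0, 0, 0, 0, 0], "grip": [1, 1, 1, 1, 1, 1, 1, 1]}}

```text
time_s: 8.68
position: [0.5558, 0.0907, 0.1265]
tcp_rot: [[-0.208, 0.978, -0.0], [0.978, 0.208, 0.0], [0.0, -0.0, -1.0]]
force: [1.2, 3.2, -0.5]
opening: 0.24
grasp_force: 30.0
```

Plate drag of about 3 N is felt, so the pin is in the holes. I carry on to the bush.

>>> {"op": "jog_arm", "data": {"delta_pos": [[0, -0.1, 0], [0, -0.2, 0], [0.05, -0.3, 0], [0.05, -0.4, 0], [0.05, -0.5, 0], [0.05, -0.5, 0]], "turn": [0, 0, 0, 0, 0, 0], "grip": [1, 1, 1, 1, 1, 1]}}

```text
time_s: 9.43
position: [0.5565, 0.0854, 0.1265]
tcp_rot: [[-0.209, 0.978, -0.0], [0.978, 0.209, -0.0], [-0.0, -0.0, -1.0]]
force: [0.7, 3.8, -1.4]
opening: 0.244
grasp_force: 30.0
```

Now down carefully, to bring the point to about z = 46 mm.

>>> {"op": "jog_arm", "data": {"delta_pos": [[0, 0, -0.15], [0, 0, -0.3], [0, 0, -0.45], [0, 0, -0.6], [0, 0, -0.75], [0, 0, -0.75]], "turn": [0, 0, 0, 0, 0, 0], "grip": [1, 1, 1, 1, 1, 1]}}

```text
time_s: 10.18
position: [0.5573, 0.0848, 0.1207]
tcp_rot: [[-0.209, 0.978, 0.002], [0.978, 0.209, -0.002], [-0.002, 0.002, -1.0]]
force: [-0.9, 1.6, 11.6]
opening: 0.245
grasp_force: 30.0
```

A contact of about 13 N is felt straight up, with little force sideways. I back off and look.

>>> {"op": "jog_arm", "data": {"delta_pos": [[0, 0, 0.3], [0, 0, 0.6], [0, 0, 0.6]], "turn": [0, 0, 0], "grip": [1, 1, 1]}}

```text
time_s: 10.55
position: [0.5564, 0.0851, 0.1248]
tcp_rot: [[-0.209, 0.978, -0.0], [0.978, 0.209, -0.001], [-0.001, -0.001, -1.0]]
force: [0.5, 0.5, 0.0]
opening: 0.241
grasp_force: 30.0
```

```bash
python3 - <<'E'
from h import *
import pickle
w=capture("wrist");s=capture("scene");pickle.dump((w,s),open('w2.pkl','wb'))
st=read_state();print(st['position'],st['force'])
W=w['color'];u,v=map(int,px(s,[.5567,.086,.09]));print(u,v,px(w,[.5567,.086,.068]))
a=cv2.resize(W[0:300,120:520],(800,600),interpolation=cv2.INTER_CUBIC)
b=cv2.resize(s['color'][v-38:v+37,u-50:u+50],(400,300),interpolation=cv2.INTER_CUBIC)
c=a.copy();c[300:600,0:400]=b
cv2.imwrite('pics/y.png',c);print('scene org',u-50,v-38)
E
```

```text
[0.55640365 0.08516617 0.1247995 ] [ 2.14945403  0.77003583 -1.04680333]
328 238 (np.float64(312.8345675573105), np.float64(254.58059719354048))
scene org 278 200
```

View pics/y.png

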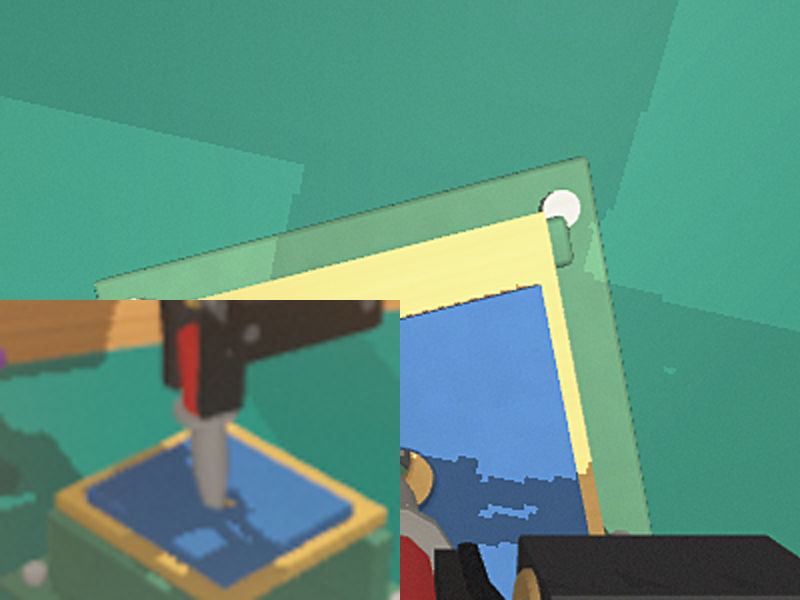

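The composite shows the brass plate's +x+y corner at (548,215), which is full image (394,107.5). The blue corner is at (540,287), which is full image (390,143.5). The inset shows the pin leaning slightly inside the blue plate's hole. I work out the plate positions.

```bash
python3 - <<'E'
from h import *
import pickle
w,s=pickle.load(open('w2.pkl','rb'))
# jig angle from the foot's top edge (95,282)-(585,157), and blue top edge
P=[at(w,120+u/2,v/2,.01)[:2] for u,v in((97,282),(585,157))];d=P[1]-P[0];th=np.arctan2(d[1],d[0]);print('ang',np.degrees(th),np.linalg.norm(d))
R=np.array([[np.cos(th),-np.sin(th)],[np.sin(th),np.cos(th)]])
br=at(w,394,107.5,.059)[:2];bl=at(w,390,143.5,.068)[:2]
print('jig',P[1]-R@[.085,.075]);B=br-R@[.060,.056];U=bl-R@[.049,.044]
print('brass c',B,'blue c',U)
# pin lean in scene inset (x4): collar centre (205,415), point (214,505)
q=lambda u,v:(278+u/4,200+(v-300)/4)
print(q(205,412),q(214,505)); p=[.5564,.0852]
for z in(.068,.1153):print(z,px(s,[*p,z]))
w1,t,s1=pickle.load(open('w1.pkl','rb'))
bl=at(w1,214+27/4,60+68/4,.068)[:2];print('blue before',bl-R@[-.049,.044]); bl=at(w1,214+783/4,60+488/4,.068)[:2];print('blue before',bl-R@[.049,-.044]); bl=at(w1,214+797/4,60+505/4,.059)[:2];print('brass before',bl-R@[.060,-.056])
E
```

```text
ang 25.834454921181035 0.1639329310058699
jig [0.55416355 0.0924912 ]
brass c [0.55279593 0.09608568] blue c [0.55850251 0.09294213]
(329.25, 228.0) (331.5, 251.25)
0.068 (np.float64(327.8820857626173), np.float64(248.10063821194973))
0.1153 (np.float64(328.3801429135047), np.float64(227.50066538639265))
blue before [0.56172656 0.09476622]
blue before [0.56098992 0.09486417]
brass before [0.55115169 0.09812536]
```

The plates followed only about 2 mm. The pin has swung about 5° in the pads, so its point lags the hand by about 5 mm in +y and struck the bush's rim face. I overshoot in -y to bring the point over the bush hole.

>>> {"op": "jog_arm", "data": {"delta_pos": [[0, -0.1, 0], [0, -0.2, 0], [0, -0.3, 0], [0, -0.4, 0], [0, -0.5, 0], [0, -0.5, -0.1], [0, -0.5, -0.2], [0, -0.5, -0.3], [0, -0.5, -0.4], [0, -0.5, -0.4]], "turn": [0, 0, 0, 0, 0, 0, 0, 0, 0, 0], "grip": [1, 1, 1, 1, 1, 1, 1, 1, 1, 1]}}

```text
time_s: 11.9
position: [0.5565, 0.0805, 0.121]
tcp_rot: [[-0.209, 0.978, 0.0], [0.978, 0.209, -0.0], [-0.0, 0.0, -1.0]]
force: [2.4, 3.8, 2.2]
opening: 0.244
grasp_force: 30.0
```

```bash
cat > look.py <<'E'
from h import *
import pickle
w=capture("wrist");s=capture("scene");pickle.dump((w,s),open('w3.pkl','wb'))
st=read_state();p=st['position'];print(p,st['force'].round(1))
th=np.radians(25.83);R=np.array([[np.cos(th),-np.sin(th)],[np.sin(th),np.cos(th)]])
# yellow / blue corner: extreme pixel along image (right,up) diagonal of each colour mask, cols 330-420
hsv=cv2.cvtColor(w['color'],cv2.COLOR_BGR2HSV)
for n,lo,hi,z,c in(('brass',(18,60,120),(35,255,255),.059,(.060,.056)),('blue',(100,90,70),(120,255,255),.068,(.049,.044))):
    m=cv2.inRange(hsv,lo,hi);m[:, :250]=0;m[260:]=0
    k=max(cv2.findContours(m,cv2.RETR_EXTERNAL,cv2.CHAIN_APPROX_NONE)[0],key=cv2.contourArea)[:,0]
    q=k[np.argmax(k[:,0]*.85-k[:,1]*1.15)];e=at(w,*q,z)[:2];print(n,q,'hole',(e-R@c).round(4))
# pin shank edges in scene, by row, grey low-saturation pixels near predicted axis
H=cv2.cvtColor(s['color'],cv2.COLOR_BGR2HSV)
for z in np.arange(p[2]-.010,.069,-.006):
    u,v=px(s,[p[0],p[1],z]);u0=int(u)-12;row=H[int(round(v)),u0:u0+30]
    x=np.nonzero(row[:,1]<60)[0];print(round(z,3),int(v),round(u,1),(x.min()+u0,x.max()+u0,len(x)) if len(x) else None)
E
python3 look.py
```

```text
[0.55654476 0.08052691 0.12099511] [2.9 3.7 1.5]
brass [395  97] hole [0.5515 0.0964]
blue [391 135] hole [0.5574 0.0926]
0.111 229 326.0 (np.int64(320), np.int64(335), 13)
0.105 232 326.0 (np.int64(321), np.int64(334), 14)
0.099 235 325.9 (np.int64(322), np.int64(338), 13)
0.093 237 325.9 (np.int64(316), np.int64(333), 10)
0.087 240 325.8 (np.int64(325), np.int64(333), 9)
0.081 242 325.7 (np.int64(326), np.int64(334), 9)
0.075 245 325.7 (np.int64(326), np.int64(333), 8)
```

>>> {"op": "jog_arm", "data": {"delta_pos": [[0, -0.1, 0], [0, -0.15, 0], [0, -0.15, -0.1], [0, -0.15, -0.2], [0, -0.15, -0.2]], "turn": [0, 0, 0, 0, 0], "grip": [1, 1, 1, 1, 1]}}

```text
time_s: 12.62
position: [0.5568, 0.0786, 0.12]
tcp_rot: [[-0.209, 0.978, 0.001], [0.978, 0.209, -0.001], [-0.001, 0.001, -1.0]]
force: [0.9, 2.2, 7.3]
opening: 0.24
grasp_force: 30.0
```

The point still rests on the bush's face, because the pin hinges about the pads when pushed in y. I raise it a little and push back in +y against the holes to straighten it. After that I turn the hand about 78° so that the pads are stiff along y.

>>> {"op": "jog_arm", "data": {"delta_pos": [[0, 0, 0.4], [0, 0, 0.8], [0, 0.3, 0.8], [0, 0.6, 0.8], [0, 0.9, 0.8], [0, 1.2, 0.8], [0, 1.5, 0.8], [0, 1.7, 0.8], [0, 1.9, 0.8], [0, 1.9, 0.8]], "turn": [0, 0, 0, 0, 0, 0, 0, 0, 0, 0], "grip": [1, 1, 1, 1, 1, 1, 1, 1, 1, 1]}}

```text
time_s: 13.88
position: [0.556, 0.0982, 0.127]
tcp_rot: [[-0.209, 0.978, -0.001], [0.978, 0.209, -0.0], [0.0, -0.001, -1.0]]
force: [-0.9, -3.5, 1.0]
opening: 0.24
grasp_force: 30.0
```

```bash
python3 look.py
```

```text
[0.55609741 0.09811978 0.12699989] [-0.8 -3.7  0.9]
brass [406 235] hole [0.5779 0.0424]
blue [379 160] hole [0.5549 0.0966]
0.117 225 334.8 (np.int64(328), np.int64(343), 12)
0.111 228 334.7 (np.int64(329), np.int64(341), 13)
0.105 231 334.6 (np.int64(330), np.int64(339), 10)
0.099 233 334.5 (np.int64(325), np.int64(340), 11)
0.093 236 334.4 (np.int64(331), np.int64(344), 11)
0.087 238 334.3 (np.int64(331), np.int64(349), 11)
0.081 241 334.3 (np.int64(331), np.int64(339), 9)
0.075 244 334.2 (np.int64(332), np.int64(338), 7)
```

The pin is upright again, with its axis within 1 px of the prediction. I turn the hand.

>>> {"op": "jog_arm", "data": {"delta_pos": [[0, -0.2, 0], [0, -0.2, 0], [0, -0.2, 0], [0, -0.2, 0], [0, -0.2, 0], [0, -0.2, 0], [0, -0.2, 0], [0, -0.2, 0], [0, -0.2, 0], [0, -0.2, 0]], "turn": [0, 10, 20, 30, 40, 50, 60, 70, 78, 78], "grip": [1, 1, 1, 1, 1, 1, 1, 1, 1, 1]}}

```text
time_s: 15.22
position: [0.5568, 0.0969, 0.127]
tcp_rot: [[-1.0, 0.002, 0.001], [0.002, 1.0, 0.002], [-0.001, 0.002, -1.0]]
force: [0.5, 0.4, -2.0]
opening: 0.245
grasp_force: 30.0
```

>>> {"op": "jog_arm", "data": {"delta_pos": [[0, -0.15, 0], [0, -0.3, 0], [0, -0.45, 0], [0, -0.6, 0], [0, -0.6, 0]], "turn": [0, 0, 0, 0, 0], "grip": [1, 1, 1, 1, 1]}}

```text
time_s: 15.85
position: [0.5568, 0.0906, 0.1273]
tcp_rot: [[-1.0, 0.0, 0.001], [0.0, 1.0, 0.001], [-0.001, 0.001, -1.0]]
force: [1.4, 4.8, -1.2]
opening: 0.244
grasp_force: 30.1
```

>>> {"op": "jog_arm", "data": {"delta_pos": [[0.05, -0.1, 0], [0.05, -0.2, 0], [0.05, -0.3, 0], [0.05, -0.4, 0], [0.05, -0.4, 0]], "turn": [0, 0, 0, 0, 0], "grip": [1, 1, 1, 1, 1]}}

```text
time_s: 16.48
position: [0.5573, 0.0876, 0.1273]
tcp_rot: [[-1.0, 0.001, 0.001], [0.001, 1.0, 0.003], [-0.001, 0.003, -1.0]]
force: [1.4, 6.9, 0.4]
opening: 0.241
grasp_force: 30.3
```

>>> {"op": "jog_arm", "data": {"delta_pos": [[0, 0, -0.2], [0, 0, -0.4], [0, 0, -0.5], [0, 0, -0.6], [0, 0, -0.6]], "turn": [0, 0, 0, 0, 0], "grip": [1, 1, 1, 1, 1]}}

```text
time_s: 17.1
position: [0.5579, 0.0876, 0.1218]
tcp_rot: [[-1.0, 0.001, 0.003], [0.001, 1.0, 0.003], [-0.003, 0.003, -1.0]]
force: [2.3, 7.8, 1.0]
opening: 0.246
grasp_force: 30.2
```

>>> {"op": "jog_arm", "data": {"delta_pos": [[0, -0.05, -0.1], [0, -0.1, -0.2], [0, -0.1, -0.2]], "turn": [0, 0, 0], "grip": [1, 1, 1]}}

```text
time_s: 17.48
position: [0.5581, 0.0866, 0.1199]
tcp_rot: [[-1.0, 0.001, 0.003], [0.001, 1.0, 0.003], [-0.003, 0.003, -1.0]]
force: [1.7, 7.6, 2.8]
opening: 0.246
grasp_force: 30.2
```

>>> {"op": "jog_arm", "data": {"delta_pos": [[0, 0, -0.1], [0, 0, -0.2], [0, 0, -0.3], [0, 0, -0.3]], "turn": [0, 0, 0, 0], "grip": [1, 1, 1, 1]}}

```text
time_s: 17.98
position: [0.5582, 0.0865, 0.1169]
tcp_rot: [[-1.0, 0.001, 0.003], [0.001, 1.0, 0.003], [-0.003, 0.003, -1.0]]
force: [2.5, 7.7, 1.8]
opening: 0.242
grasp_force: 30.2
```

The point is in the bush. I keep going down in small steps.

>>> {"op": "jog_arm", "data": {"delta_pos": [[0, 0, -0.1], [0, 0, -0.2], [0, 0, -0.3], [0, 0, -0.4], [0, 0, -0.5], [0, 0, -0.5]], "turn": [0, 0, 0, 0, 0, 0], "grip": [1, 1, 1, 1, 1, 1]}}

```text
time_s: 18.73
position: [0.5584, 0.0865, 0.112]
tcp_rot: [[-1.0, 0.001, 0.004], [0.001, 1.0, 0.003], [-0.004, 0.003, -1.0]]
force: [2.5, 7.9, 1.7]
opening: 0.246
grasp_force: 30.2
```

>>> {"op": "jog_arm", "data": {"delta_pos": [[0, 0, -0.1], [0, 0, -0.2], [0, 0, -0.3], [0, 0, -0.4], [0, 0, -0.5], [0, 0, -0.5]], "turn": [0, 0, 0, 0, 0, 0], "grip": [1, 1, 1, 1, 1, 1]}}

```text
time_s: 19.48
position: [0.5586, 0.0865, 0.1069]
tcp_rot: [[-1.0, 0.001, 0.004], [0.001, 1.0, 0.003], [-0.004, 0.003, -1.0]]
force: [2.5, 7.8, 0.3]
opening: 0.243
grasp_force: 30.2
```

>>> {"op": "jog_arm", "data": {"delta_pos": [[0, 0, -0.1], [0, 0, -0.2], [0, 0, -0.3], [0, 0, -0.4], [0, 0, -0.4]], "turn": [0, 0, 0, 0, 0], "grip": [1, 1, 1, 1, 1]}}

```text
time_s: 20.1
position: [0.5586, 0.0865, 0.1029]
tcp_rot: [[-1.0, 0.001, 0.004], [0.001, 1.0, 0.003], [-0.004, 0.003, -1.0]]
force: [1.5, 8.0, 0.7]
opening: 0.24
grasp_force: 30.2
```

>>> {"op": "jog_arm", "data": {"delta_pos": [[0, 0, -0.1], [0, 0, -0.2], [0, 0, -0.3], [0, 0, -0.3]], "turn": [0, 0, 0, 0], "grip": [1, 1, 1, 1]}}

```text
time_s: 20.6
position: [0.5585, 0.0865, 0.0997]
tcp_rot: [[-1.0, 0.001, 0.004], [0.001, 1.0, 0.003], [-0.004, 0.003, -1.0]]
force: [3.2, 7.6, -0.2]
opening: 0.243
grasp_force: 30.1
```

>>> {"op": "jog_arm", "data": {"delta_pos": [[0, 0, -0.1], [0, 0, -0.2], [0, 0, -0.25], [0, 0, -0.25]], "turn": [0, 0, 0, 0], "grip": [1, 1, 1, 1]}}

```text
time_s: 21.1
position: [0.5585, 0.0864, 0.0973]
tcp_rot: [[-1.0, 0.001, 0.004], [0.001, 1.0, 0.002], [-0.004, 0.002, -1.0]]
force: [4.3, 7.4, 0.1]
opening: 0.244
grasp_force: 30.1
```

>>> {"op": "jog_arm", "data": {"delta_pos": [[0.05, 0, -0.05], [0.1, 0, -0.1], [0.1, 0, -0.2], [0.1, 0, -0.2]], "turn": [0, 0, 0, 0], "grip": [1, 1, 1, 1]}}

```text
time_s: 21.6
position: [0.5589, 0.0862, 0.0951]
tcp_rot: [[-1.0, 0.0, 0.002], [0.0, 1.0, 0.002], [-0.002, 0.002, -1.0]]
force: [2.8, 7.0, 0.5]
opening: 0.245
grasp_force: 30.1
```

>>> {"op": "jog_arm", "data": {"delta_pos": [[0.05, 0, -0.05], [0.05, 0, -0.1], [0.05, 0, -0.15], [0.05, 0, -0.15]], "turn": [0, 0, 0, 0], "grip": [1, 1, 1, 1]}}

```text
time_s: 22.1
position: [0.5591, 0.0861, 0.0936]
tcp_rot: [[-1.0, 0.0, 0.002], [0.0, 1.0, 0.002], [-0.002, 0.002, -1.0]]
force: [2.0, 6.6, 1.1]
opening: 0.242
grasp_force: 30.1
```

>>> {"op": "jog_arm", "data": {"delta_pos": [[0.02, 0, -0.05], [0.05, 0, -0.1], [0.05, 0, -0.15], [0.05, 0, -0.15]], "turn": [0, 0, 0, 0], "grip": [1, 1, 1, 1]}}

```text
time_s: 22.6
position: [0.5593, 0.0861, 0.0921]
tcp_rot: [[-1.0, 0.0, 0.001], [0.0, 1.0, 0.002], [-0.001, 0.002, -1.0]]
force: [0.6, 6.6, 1.9]
opening: 0.245
grasp_force: 30.1
```

>>> {"op": "jog_arm", "data": {"delta_pos": [[0, 0, -0.05], [0, 0, -0.1], [0, 0, -0.15], [0, 0, -0.2], [0, 0, -0.2]], "turn": [0, 0, 0, 0, 0], "grip": [1, 1, 1, 1, 1]}}

```text
time_s: 23.22
position: [0.5593, 0.086, 0.0901]
tcp_rot: [[-1.0, 0.0, 0.001], [0.0, 1.0, 0.002], [-0.001, 0.002, -1.0]]
force: [1.4, 7.3, 2.8]
opening: 0.246
grasp_force: 30.1
```

>>> {"op": "jog_arm", "data": {"delta_pos": [[0, 0.05, 0], [0, 0.08, -0.05], [0, 0.08, -0.1], [0, 0.08, -0.15], [0, 0.08, -0.2], [0, 0.08, -0.2]], "turn": [0, 0, 0, 0, 0, 0], "grip": [1, 1, 1, 1, 1, 1]}}

```text
time_s: 23.98
position: [0.5593, 0.0863, 0.0879]
tcp_rot: [[-1.0, -0.0, 0.001], [-0.0, 1.0, 0.001], [-0.001, 0.001, -1.0]]
force: [1.2, 5.7, 1.9]
opening: 0.245
grasp_force: 30.0
```

>>> {"op": "jog_arm", "data": {"delta_pos": [[0, 0.03, -0.05], [0, 0.05, -0.1], [0, 0.05, -0.15], [0, 0.05, -0.2], [0, 0.05, -0.25], [0, 0.05, -0.3], [0, 0.05, -0.3]], "turn": [0, 0, 0, 0, 0, 0, 0], "grip": [1, 1, 1, 1, 1, 1, 1]}}

```text
time_s: 24.85
position: [0.5591, 0.0864, 0.0845]
tcp_rot: [[-1.0, -0.001, 0.0], [-0.001, 1.0, 0.0], [-0.0, 0.0, -1.0]]
force: [0.9, 4.6, 2.7]
opening: 0.246
grasp_force: 30.0
```

>>> {"op": "jog_arm", "data": {"delta_pos": [[0, 0.03, -0.05], [0, 0.05, -0.1], [0, 0.05, -0.15], [0, 0.05, -0.2], [0, 0.05, -0.25], [0, 0.05, -0.3], [0, 0.05, -0.3]], "turn": [0, 0, 0, 0, 0, 0, 0], "grip": [1, 1, 1, 1, 1, 1, 1]}}

```text
time_s: 25.72
position: [0.5589, 0.0867, 0.0815]
tcp_rot: [[-1.0, -0.001, -0.0], [-0.001, 1.0, -0.0], [0.0, -0.0, -1.0]]
force: [1.0, 2.7, 1.1]
opening: 0.248
grasp_force: 30.0
```

>>> {"op": "jog_arm", "data": {"delta_pos": [[0, 0.03, -0.05], [0, 0.03, -0.1], [0, 0.03, -0.15], [0, 0.03, -0.2], [0, 0.03, -0.25], [0, 0.03, -0.3], [0, 0.03, -0.3]], "turn": [0, 0, 0, 0, 0, 0, 0], "grip": [1, 1, 1, 1, 1, 1, 1]}}

```text
time_s: 26.6
position: [0.5589, 0.087, 0.0785]
tcp_rot: [[-1.0, -0.001, -0.0], [-0.001, 1.0, -0.0], [0.0, -0.0, -1.0]]
force: [1.8, -0.0, 2.7]
opening: 0.243
grasp_force: 30.0
```

>>> {"op": "jog_arm", "data": {"delta_pos": [[0, 0, -0.04], [0, 0, -0.08], [0, 0, -0.12], [0, 0, -0.12]], "turn": [0, 0, 0, 0], "grip": [1, 1, 1, 1]}}

```text
time_s: 27.1
position: [0.559, 0.0871, 0.0782]
tcp_rot: [[-1.0, -0.001, 0.0], [-0.001, 1.0, -0.0], [-0.0, -0.0, -1.0]]
force: [-0.5, 0.8, 8.2]
opening: 0.242
grasp_force: 30.0
```

The collar appears to be seated, with the force rising sharply at z = 78 mm. I check it in a picture before letting go.

```bash
python3 - <<'E'
from h import *
s=capture("scene");w=capture("wrist")
u,v=map(int,px(s,[.5588,.087,.08]));uw,vw=px(w,[.5588,.087,.07]);print(u,v,uw,vw)
a=cv2.resize(s['color'][v-35:v+35,u-46:u+47],(797,600),interpolation=cv2.INTER_CUBIC)
b=cv2.resize(w['color'],(320,240));a[360:,477:]=b
cv2.imwrite('pics/z.png',a)
for z in(.068,.072):print(px(s,[.559,.087,z]))
E
```

```text
329 243 312.4294369122637 288.9649623776858
(np.float64(329.1683777353006), np.float64(248.67029627764458))
(np.float64(329.212529790386), np.float64(246.97101061532726))
```

View pics/z.png

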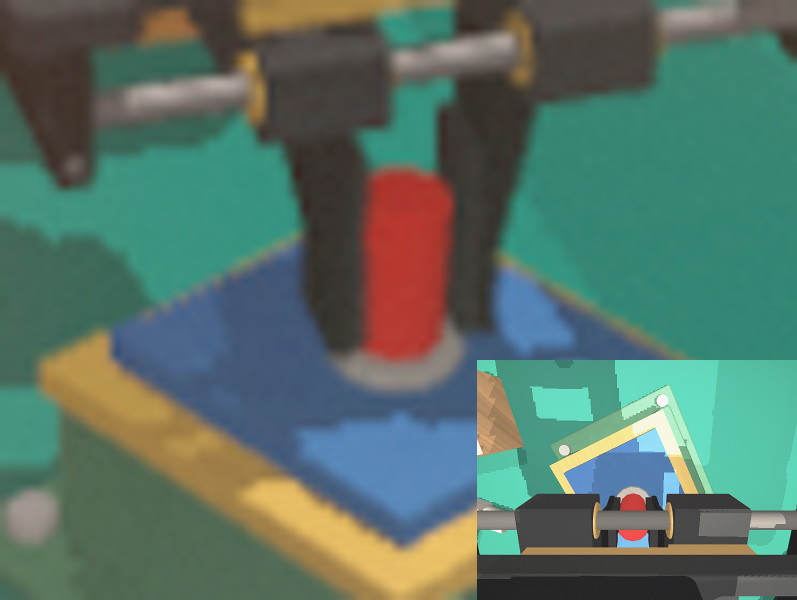

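The collar at (400,370) lies flat on the blue plate with the pin upright. The inset shows the plates lined up. I release it and retreat.

>>> {"op": "jog_arm", "data": {"delta_pos": [[0, 0, 0.04], [0, 0, 0.04], [0, 0, 0.04], [0, 0, 0.04], [0, 0, 0.04], [0, 0, 0.04], [0, 0, 0.04]], "turn": [0, 0, 0, 0, 0, 0, 0], "grip": [1, 0.5, 0.3, 0.3, 0.3, 0.3, 0.3]}}

```text
time_s: 28.08
position: [0.5589, 0.0871, 0.0777]
tcp_rot: [[-1.0, -0.001, -0.0], [-0.001, 1.0, -0.0], [0.0, -0.0, -1.0]]
force: [-0.9, 0.4, -0.1]
opening: 0.691
grasp_force: 0.0
```

>>> {"op": "jog_arm", "data": {"delta_pos": [[0, 0, 0.5], [0, 0, 2], [0, 0, 4], [0, 0, 7], [0, 0, 10], [0, 0, 12], [0, 0, 12], [0, 0, 12], [0, 0, 12]], "turn": [0, 0, 0, 0, 0, 0, 0, 0, 0], "grip": [0.3, 0.3, 0.3, 0.3, 0.3, 0.3, 0.3, 0.3, 0.3]}}

```text
time_s: 29.2
position: [0.5581, 0.0872, 0.1967]
tcp_rot: [[-1.0, -0.001, -0.002], [-0.001, 1.0, 0.0], [0.002, 0.0, -1.0]]
force: [-0.4, -0.1, -0.8]
opening: 0.699
grasp_force: 0.0
```

```bash
python3 - <<'E'
from h import *
s=capture("scene");u,v=329,243
st=read_state();print(st['position'],st['force'],st['opening'])
cv2.imwrite('pics/z2.png',cv2.resize(s['color'][v-35:v+35,u-46:u+47],(797,600),interpolation=cv2.INTER_CUBIC))
E
```

```text
[0.55827469 0.08713202 0.19672928] [ 0.26738813  0.97796586 -0.55589079] 0.6991891652171903
```

View pics/z2.png

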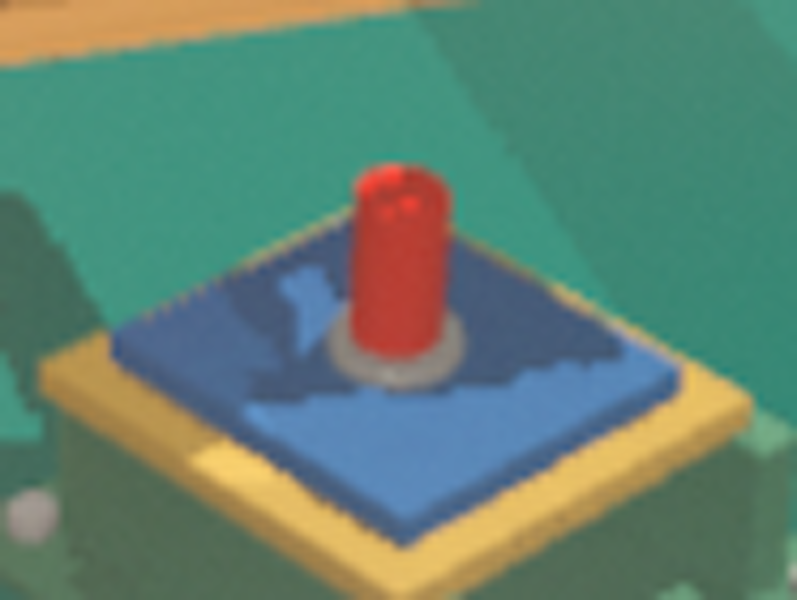

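The pin stands upright and free, with its collar at (397,360) flush on the blue plate. I hand the job in.

```bash
python3 -c "
from rig import *
print(hand_in())"
```

```text
the job is handed in; nothing more can be done
None
```

The red-gripped pin is seated in the jig with its collar flush on the blue plate, released, and the job is handed in; no verdict came back.

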